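Build up the lamp arm on its post

TASK

Reassemble the microscope lamp arm on its stand: slide the larger ring (the spacer) down the tall post until it sits on the base, then thread the arm's round hole over the post with its slot over the short pin so that the arm lies level and fully home on the spacer and the pin's shoulder, and last slide the smaller ring (the collar) down the post until it sits on the arm. Set the lamp arm down gently, do not let it fall, and leave the bottle, dish and screwdriver where they are.

Things in the scene. Friction and masses are not known exactly. Their poses are not given: they have to be found in the camera images.
- stand: Fixed dark steel base plate 160 x 64 x 12 mm (x, y, z) bearing two upright steel pins. Origin: centre of its underside, on the work surface; z up; the tall post stands at x = -45 mm, the short pin at x = +45 mm, both at y = 0.
- post_top (a point): Top of the tall post, 72 mm above the work surface. The post is 14 mm in diameter and stands 60 mm out of the base; its top 8 mm taper to 5 mm diameter. Axes as the stand.
- pin_top (a point): Top of the short pin, 52 mm above the work surface. An 18 mm diameter shoulder rises 22 mm from the base (to 34 mm above the work surface); on it stands an 8 mm diameter pin, 18 mm long, its top 6 mm tapered to 3 mm. Axes as the stand.
- spacer_mid (a point): Centre (half-way up) of the spacer: loose aluminium ring, outer diameter 40 mm, bore 17 mm, 22 mm high, about 70 g, standing upright on the work surface. z is its axis. Home on the base its centre is 23 mm above the work surface.
- collar_mid (a point): Centre (half-way up) of the collar: loose aluminium ring, outer diameter 32 mm, bore 17 mm, 14 mm high, about 50 g, standing upright on the work surface. z is its axis. Home on the arm its centre is 51 mm above the work surface.
- lamp_mid (a point): Centre of the black lamp block (34 x 24 x 26 mm; grip it across its 24 mm width, y) on the loose lamp arm, about 140 g. Under it is the middle of an aluminium plate 124 x 30 x 10 mm whose underside is 23 mm below this point. x runs along the plate from the round hole (x = -45 mm) to the slot (x = +45 mm). Home, this point is 57 mm above the work surface over the stand's middle, x along the stand's x.
- lamparm_bore (a point): Centre of the round hole through the arm's plate, 17 mm diameter, half-way through the 10 mm thickness. Home it is 39 mm above the work surface on the post's axis. Axes as the arm.
- lamparm_slot (a point): Centre of the rectangular slot through the arm's plate, 16 mm along the arm (x) by 11 mm across (y), half-way through the 10 mm thickness. Home it is 39 mm above the work surface on the short pin's axis. Axes as the arm.
- bottle: Bystander: amber bottle 40 mm diameter, 85 mm high. Origin: centre of its underside.
- dish: Bystander: closed, pale translucent dish 90 mm diameter, 15 mm high. Origin: centre of its underside.
- driver: Bystander: screwdriver 150 mm long, lying. Origin: under its middle; x runs along it from handle to tip.
There are look-alikes about, which are no part of the job. What is shaped like the part that bears lamp_mid but pink or yellow is not meant. What is shaped like the part that bears spacer_mid but orange or pink is not meant.

How it is judged:
By the outcome, as a careful person would: the job done as asked, in the order asked, and still so for the second after the job is handed in, with the robot touching nothing.
It also fails if it takes over 72 s, if anything falls off the work surface, if the arm or the gripper's body presses on something with over 40 N, if the wrist force passes 120 N, or if a joint passes its speed limit or range.

ROBOT

A 6-joint arm with a two-finger parallel gripper is mounted at the origin on the work surface. World frame = base frame: x ahead of the robot, y to its left, z up, the work surface at z = 0. Lengths are in m, angles in rad, forces in N, time in s.
With the tool pointing down it reaches from about 0.3 to 0.775 m from the base axis. Payload 14.6 kg.
Tool frame: the origin (TCP) lies on the front face of the gripper's body, between the roots of the fingers; the fingertips stand 97 mm ahead of it and the grasp point (between the pads) lies 78 mm ahead of it; z points along the fingers, x is the direction in which the jaws open and shut, and the axes are right-handed (so a half turn about z gives the same grasp; the last joint's range is limited). The gripper opens to 94 mm and grips with 3 to 60 N. Pads are 16 mm wide; open, the fingers measure 119 mm over their backs; the gripper's body (75 mm by 177 mm) begins 78 mm behind the grasp point.
Start: joints at [1.133, 0.3, 1.521, -0, 1.321, -0.067], TCP at [0.199, 0.513, 0.303] pointing down, gripper open.
Joint ranges: [-3.03, 3.03], [-0.79, 2.21], [0.23, 2.52], [-1.04, 4.18], [0, 3.07], [-2.55, 2.55]. Speed limits (rad/s): [2.22, 2.22, 2.57, 3.14, 3.14, 3.14].

INTERFACE

Orientations are given as [roll, pitch, yaw] about the fixed x, y, z axes, in that order (R = Rz(yaw) Ry(pitch) Rx(roll)).
In Python, from station import sensors, camera, ctrl gives the robot as it stands.
- The arm moves only by the tool move_arm, never from a script. Its argument "rows" is text: rows parted by semicolons, each of 6 numbers parted by spaces: the shift along the tool's x, y, z in mm, then the turn, a rotation vector about the tool's x, y, z in rad. In form: x y z wx wy wz; .... A call has 1 to 20 rows; each row shifts and turns the pose as measured when the row begins, along the tool's axes as they then stand; what a row does not reach is not made up. A row lasts 1/8 s, in which the tool goes at most 62.5 mm and 10.7 degrees, less where a joint would pass 70% of its speed; a pose out of reach is approached as far as the arm can. A call with a gripper value outside its range is refused whole. "grip" is the opening, from -1 (shut) to 1 (fully open), set as the call begins (left out, the last holds). The fingers move at their own pace and stop on an object; "newtons" is the grip in N (left out, the last holds). Time passes only in rows, so rows that do not move let the fingers close. It gives the time, the measured TCP pose, the force and the opening at its end, in the units of the state.
- sensors.get_obs(): the state, without advancing time (a new reading comes with each control period).
- camera(name): name is "scene" or "top"; returns a dict with "color" (400x640x3 uint8, blue, green, red), "z_map" (400x640 float32, m along the optical axis (not along the pixel's ray), 0 where there is no reading), "mtx" (3x3 intrinsics, pixels), "position" and "attitude" of the camera in the world. Camera axes: x right, y down, z forward; pixel columns grow to the right and rows downward; lengths in m; the calibration is good to about 2 mm. A picture is of the moment at which its call begins.
- ctrl.hand_in(): hands the job in, once; it reports no verdict.
The state is a dict: "time_s": time; "qpos": joint angles; "joint_vel": joint speeds; "tau": joint torques, N m; "ee_pos": TCP position; "eef_rot": TCP orientation; "force": force on the tool from outside, world axes, zero at the start; "moment": the same for the moment, N m; "grip_width": finger opening in m.
Only numpy, scipy, OpenCV 4.12 (cv2) and the standard library are available. Lean on these libraries where they do the work, as an engineer would, in place of code of your own. Each camera call takes 0.05 s, during which the arm holds its last target.

## Working session

There is one attempt and no reset: what is moved stays moved. The work goes in short steps, Python scripts to look and compute and a tool call to move; the robot and the scene stay as the last step left them, time stands still between calls to the robot, and variables do not carry over. Pictures are saved under pics/ and viewed, and the job is handed in when it is done.

Besides the shell and the picture viewer there is one more tool, called after "Request:" as a command line: name --argument value ..., lists and objects as JSON in quotes. move_arm: Moves the arm, as the interface text tells. Its arguments: {"type":"object","properties":{"rows":{"type":"string"},"grip":{"type":"number"},"newtons":{"type":"number"}},"required":["rows"]}

```bash
mkdir -p pics; ls; python3 - <<'E'
from station import sensors,camera,ctrl
import cv2,pickle
o=sensors.get_obs();print(o)
for n in("scene","top"):
    c=camera(n);cv2.imwrite(f"pics/{n}0.png",c["color"]);pickle.dump(c,open(n+"0.pkl","wb"));print(n,c["mtx"],c["position"],c["attitude"])
E
```

```text
pics
{'time_s': 0.0, 'qpos': array([ 1.13338740e+00,  3.00452639e-01,  1.52157996e+00,  8.43172493e-06,
        1.32070460e+00, -6.65883268e-02]), 'joint_vel': array([ 0.00065088, -0.00114734, -0.00080089,  0.00220132,  0.00084367,
       -0.00017399]), 'tau': array([ 1.44872138e-03, -5.31806695e+01, -3.52733874e+01,  7.09446031e-02,
        2.43432366e-02, -8.04072056e-05]), 'ee_pos': array([0.19923987, 0.51247995, 0.30209687]), 'eef_rot': array([-3.14150835e+00,  1.14146616e-03,  1.19997368e+00]), 'force': array([-0.0978287 ,  0.40435854, -0.60936486]), 'moment': array([ 0.05189047, -0.00795346, -0.02022547]), 'grip_width': 0.09383402891001857}
scene [[436.68095882   0.         320.16324918]
 [  0.         436.68095882 193.08069261]
 [  0.           0.           1.        ]] [0.89101081 0.39493904 0.75085415] [-2.38826672  0.0051961   2.53360495]
top [[413.64682929   0.         319.8969253 ]
 [  0.         413.64682929 200.05397043]
 [  0.           0.           1.        ]] [ 0.35000595 -0.10297485  1.15413905] [-2.94337093 -0.0126659  -1.58307188]
```

View pics/scene0.png

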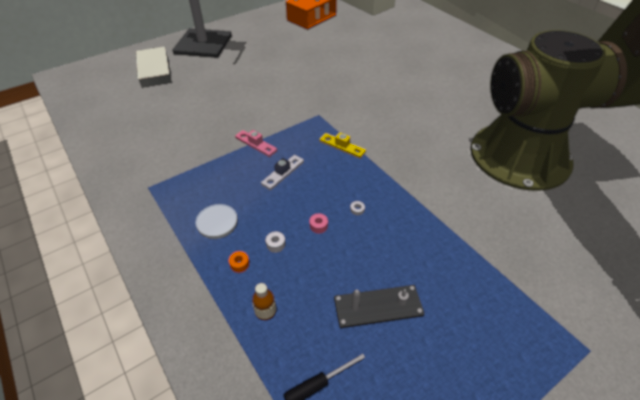

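View pics/top0.png

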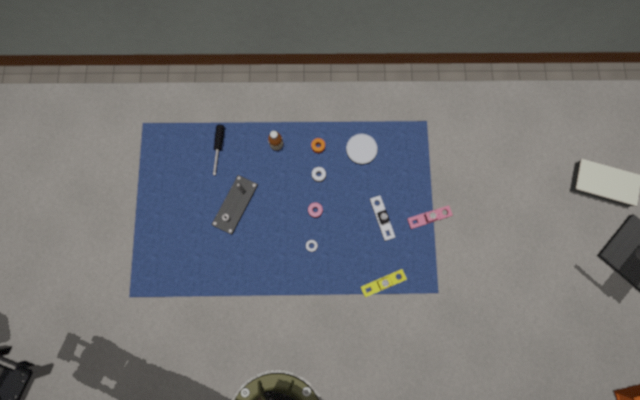

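The whole layout is visible from both cameras: the stand at top (235,205), the white spacer (318,174), the white collar (311,245), and the grey and black lamp arm (383,217). I'll enlarge each of these.

```bash
cat > h.py <<'E'
import numpy as np,cv2,pickle
from scipy.spatial.transform import Rotation as R
def load(n): return pickle.load(open(n+".pkl","rb"))
def ray(c,u,v,z):
    M=R.from_euler('xyz',c["attitude"]).as_matrix();p=np.array(c["position"])
    d=M@np.linalg.inv(c["mtx"])@np.array([u,v,1.]);return p+d*(z-p[2])/d[2]
def proj(c,P):
    M=R.from_euler('xyz',c["attitude"]).as_matrix();q=(np.atleast_2d(P)-c["position"])@M
    q=q@np.array(c["mtx"]).T;return q[:,:2]/q[:,2:]
def crop(c,u0,v0,w,h,k,f):
    im=cv2.resize(c["color"][v0:v0+h,u0:u0+w],None,fx=k,fy=k,interpolation=cv2.INTER_CUBIC)
    for u in range(u0-u0%10+10,u0+w,10): 
        cv2.line(im,(int((u-u0+.5)*k),0),(int((u-u0+.5)*k),6),(0,255,255),1);cv2.putText(im,str(u),(int((u-u0+.5)*k)-10,18),0,.35,(0,255,255),1)
    for v in range(v0-v0%10+10,v0+h,10):
        cv2.line(im,(0,int((v-v0+.5)*k)),(6,int((v-v0+.5)*k)),(0,255,255),1);cv2.putText(im,str(v),(8,int((v-v0+.5)*k)+4),0,.35,(0,255,255),1)
    cv2.imwrite(f,im)
E
python3 - <<'E'
from h import *
t=load("top0");s=load("scene0")
crop(t,200,165,70,75,8,"pics/a.png");crop(t,300,160,100,90,8 if 0 else 6,"pics/b.png")
crop(s,325,280,105,50,7,"pics/c.png");crop(s,255,145,115,110,5,"pics/d.png")
for (u,v,z) in [(235,205,.012),(318,174,.022),(311,245,.014),(383,217,.01),(318,145,.02),(315,210,.02),(275,140,0),(362,149,.015),(217,150,0)]:
    print(u,v,ray(t,u,v,z), t["z_map"][v,u])
E
```

```text
235 205 [0.56741789 0.11783666 0.012     ] 1.1577994
318 174 [ 0.65241624 -0.11566438  0.022     ] 1.1926371
311 245 [ 0.45297875 -0.09420436  0.014     ] 1.1548158
383 217 [ 0.52945782 -0.2966338   0.01      ] 1.1326578
318 145 [ 0.73902774 -0.11666575  0.02      ] 1.2117449
315 210 [ 0.54953603 -0.10616117  0.02      ] 1.1758609
275 140 [0.76222436 0.00879502 0.        ] 1.1421468
362 149 [ 0.72764584 -0.24350281  0.015     ] 1.1962355
217 150 [0.73298281 0.17691604 0.        ] 1.1852497
```

View pics/a.png

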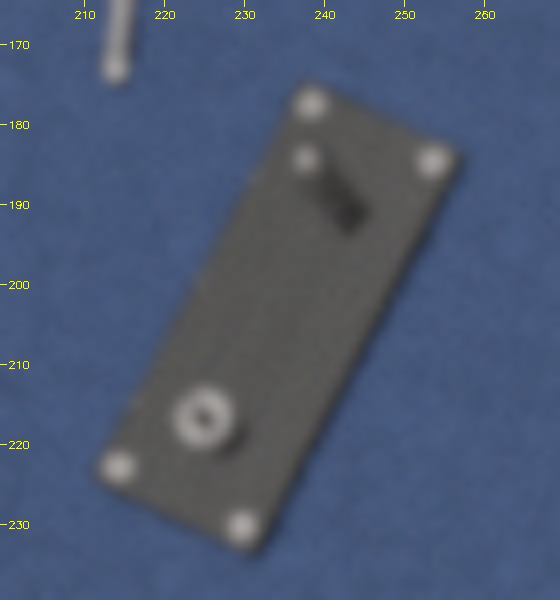

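View pics/b.png

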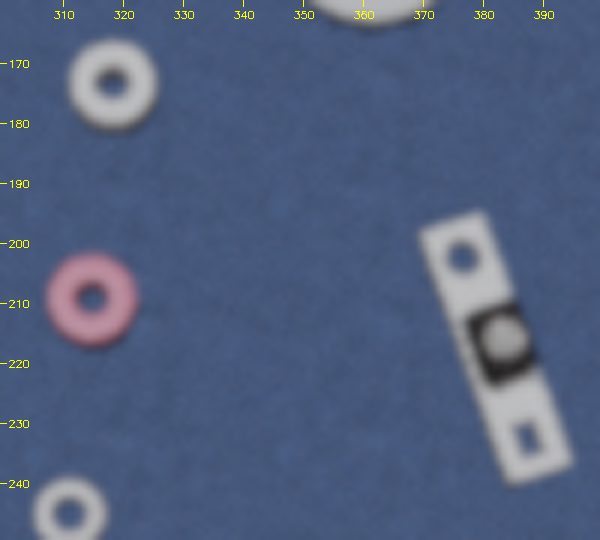

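View pics/c.png

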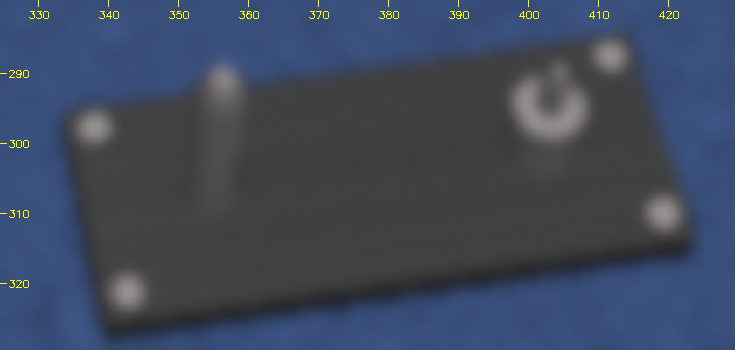

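View pics/d.png

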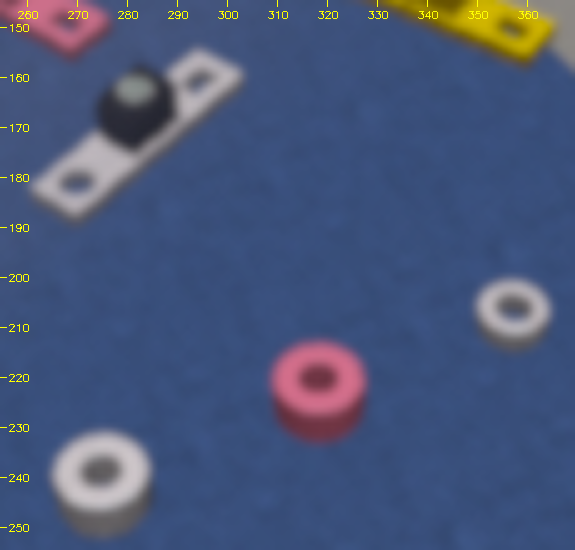

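```bash
python3 - <<'E'
from h import *
t=load("top0");s=load("scene0")
def pr(n,c,L,z):
    P=np.array([ray(c,u,v,z)[:2] for u,v in L])*1000;print(n,P.round(1).tolist(),"mean",P.mean(0).round(1));return P
for nm,c,scr,post,sh,sp,co,bs in [("top",t,[(238.2,177.3),(253.6,184.5),(214.2,222.8),(229.7,230.2)],(237.7,184.3),(224.8,216.6),(318.3,173),(311,245),[(376.5,202.3),(387.3,232.3)]),
 ("scene",s,[(338,298),(343,321),(412,287.3),(419,310)],(356.3,289.5),(403,295),(274.5,239),(357.2,206.3),[(269.7,181),(294.5,160.5)])]:
    print(nm);P=pr("screws",c,scr,.013)
    d=(P[0]+P[1]-P[2]-P[3]) ;print("yaw from pin->post",np.degrees(np.arctan2(d[1],d[0])))
    a=pr("post",c,[post],.072)[0];b=pr("sh",c,[sh],.034)[0];d=a-b;print("yaw",np.degrees(np.arctan2(d[1],d[0])),np.hypot(*d))
    pr("sp",c,[sp],.022);pr("co",c,[co],.014)
    P=pr("arm",c,bs,.01);d=P[0]-P[1];print("yaw",np.degrees(np.arctan2(d[1],d[0])),np.hypot(*d))
E
```

```text
top
screws [[647.2, 110.8], [625.8, 66.8], [517.5, 173.8], [496.4, 130.3]] mean [571.7 120.4]
yaw from pin->post -26.024052795341998
post [[612.4, 100.6]] mean [612.4 100.6]
sh [[531.2, 140.5]] mean [531.2 140.5]
yaw -26.15780314329934 90.45685821805456
sp [[655.3, -116.5]] mean [ 655.3 -116.5]
co [[453.0, -94.2]] mean [453.  -94.2]
arm [[571.6, -280.0], [486.3, -306.8]] mean [ 528.9 -293.4]
yaw 17.41768543772708 89.45489421709324
scene
screws [[626.6, 67.3], [646.9, 110.1], [496.3, 130.4], [518.7, 173.2]] mean [572.1 120.3]
yaw from pin->post -26.013730007076877
post [[611.3, 98.5]] mean [611.3  98.5]
sh [[532.3, 140.4]] mean [532.3 140.4]
yaw -27.91637032835332 89.4640678241019
sp [[656.5, -115.3]] mean [ 656.5 -115.3]
co [[454.6, -93.1]] mean [454.6 -93.1]
arm [[573.3, -279.4], [486.0, -306.2]] mean [ 529.7 -292.8]
yaw 17.057854749907474 91.37832342827541
```

```bash
cat >> h.py <<'E'
def go(x,y,z,yaw=None):
    from station import sensors
    o=sensors.get_obs();Q=R.from_euler('xyz',o["eef_rot"]);P=o["ee_pos"]*1000
    d=Q.inv().apply(np.array([x,y,z])-P)
    y0=o["eef_rot"][2] if yaw is None else yaw
    w=(Q.inv()*R.from_euler('xyz',[np.pi,0,y0])).as_rotvec()
    print("t",o["time_s"],"pos",P.round(1),"rot",o["eef_rot"].round(4),"F",o["force"].round(1),"w",round(o["grip_width"]*1000,1),"q",o["qpos"].round(2));print("shift",d.round(1),np.linalg.norm(d).round(),"turn",w.round(4))
E
python3 -c "
from h import *
go(655.9,-115.9,180)"
```

```text
t 0.1 pos [199.3 512.5 302.1] rot [-3.1415e+00  1.1000e-03  1.2000e+00] F [-0.3 -0.3  0.9] w 94.2 q [ 1.13  0.3   1.52  0.    1.32 -0.07]
shift [-420.   653.3  122.5] 786.0 turn [-0.0001  0.0011 -0.    ]
```

Request:
move_arm --rows "-30 46 8 0 0 0;-30 46 8 0 0 0;-30 46 8 0 0 0;-30 46 8 0 0 0;-30 46 8 0 0 0;-30 46 8 0 0 0;-30 46 8 0 0 0;-30 46 8 0 0 0;-30 46 8 0 0 0;-30 46 8 0 0 0;-30 46 8 0 0 0;-30 46 8 0 0 0;-30 46 8 0 0 0" --grip 0.4

```text
time_s: 1.72
ee_pos: [0.6257, -0.0845, 0.1929]
eef_rot: [-3.139, 0.002, 1.205]
force: [-0.2, 0.5, -0.6]
grip_width: 0.0653
```

```bash
python3 -c "
from h import *
go(655.9,-115.9,180,1.2)"
```

```text
t 1.725 pos [625.7 -84.5 192.9] rot [-3.1393e+00  2.3000e-03  1.2054e+00] F [-0.2  0.5 -0.6] w 65.3 q [-0.19  0.58  1.38 -0.    1.18 -1.4 ]
shift [-18.5  39.5  12.8] 45.0 turn [-0.0023  0.0023  0.0054]
```

Request:
move_arm --rows "-18.5 39.5 13 -0.0023 0.0023 0.005;0 0 0 0 0 0"

```text
time_s: 1.98
ee_pos: [0.657, -0.1201, 0.1769]
eef_rot: [-3.139, 0.0, 1.197]
force: [-0.2, 0.5, -0.4]
grip_width: 0.0658
```

```bash
python3 - <<'E'
from h import *
go(655.9,-115.9,100,1.2)
from station import camera
t=camera("top");s=camera("scene")
crop(t,270,120,100,100,6,"pics/e.png");crop(s,220,190,110,90,6,"pics/f.png")
E
```

```text
t 1.975 pos [ 657.  -120.1  176.9] rot [-3.1389e+00  4.0000e-04  1.1967e+00] F [-0.2  0.5 -0.4] w 65.8 q [-0.24  0.68  1.27 -0.    1.2  -1.43]
shift [ 3.6 -2.4 76.9] 77.0 turn [-0.0027  0.0004 -0.0033]
```

View pics/f.png

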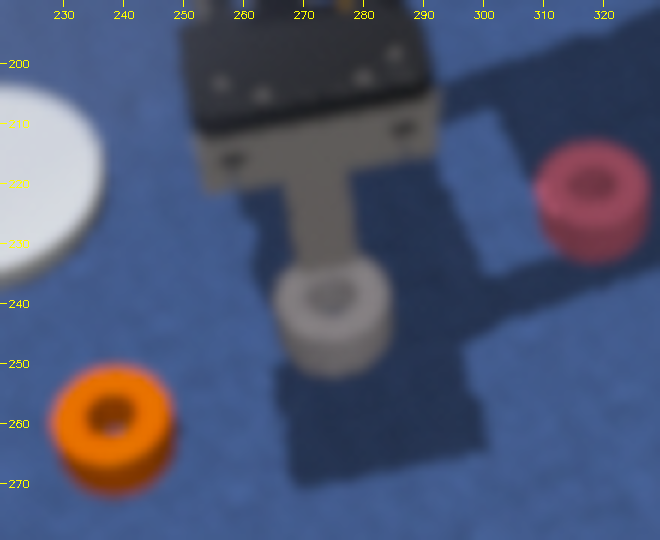

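The hand is over the white spacer at scene (274,239), and nothing stands in the way of the fingers. I'll go down and check before closing.

Request:
move_arm --rows "3.6 -2.4 20 -0.0027 0 -0.0033;0 0 25 0 0 0;0 0 20 0 0 0;0 0 8 0 0 0;0 0 0 0 0 0"

```text
time_s: 2.7
ee_pos: [0.6549, -0.1092, 0.1076]
eef_rot: [3.136, -0.001, 1.207]
force: [0.8, -0.1, 0.9]
grip_width: 0.0655
```

```bash
python3 - <<'E'
from h import *
go(655.9,-115.9,100,1.2)
E
```

```text
t 2.7 pos [ 654.9 -109.2  107.6] rot [ 3.136e+00 -8.000e-04  1.207e+00] F [ 0.8 -0.1  0.9] w 65.5 q [-0.22  0.75  1.32  0.    1.06 -1.43]
shift [-5.9  3.3  7.6] 10.0 turn [ 0.0056 -0.0009  0.007 ]
```

Request:
move_arm --rows "0 0 0 0 0 0"

```text
time_s: 2.82
ee_pos: [0.6552, -0.1091, 0.1084]
eef_rot: [3.135, -0.001, 1.207]
force: [-0.9, 0.4, -0.5]
grip_width: 0.0656
```

```bash
python3 - <<'E'
from h import *
go(655.9,-115.9,100,1.2)
E
```

```text
t 2.825 pos [ 655.2 -109.1  108.4] rot [ 3.1350e+00 -1.0000e-03  1.2072e+00] F [-0.9  0.4 -0.5] w 65.6 q [-0.22  0.75  1.32 -0.    1.06 -1.43]
shift [-6.1  3.   8.4] 11.0 turn [ 0.0066 -0.001   0.0072]
```

Request:
move_arm --rows "-6.1 3 4 0.0066 -0.001 0.007;0 0 0 0 0 0;0 0 4 0 0 0;0 0 0 0 0 0"

```text
time_s: 3.32
ee_pos: [0.6563, -0.1168, 0.1011]
eef_rot: [3.14, -0.0, 1.199]
force: [-0.2, -0.1, -0.3]
grip_width: 0.0658
```

```bash
python3 - <<'E'
from h import *
go(655.9,-115.9,100,1.2)
E
```

```text
t 3.325 pos [ 656.3 -116.8  101.1] rot [ 3.1403e+00 -1.0000e-04  1.1991e+00] F [-0.2 -0.1 -0.3] w 65.8 q [-0.23  0.76  1.31 -0.    1.06 -1.43]
shift [ 0.7 -0.7  1.1] 1.0 turn [ 0.0013 -0.0001 -0.0009]
```

Request:
move_arm --rows "0 0 0 0 0 0;0 0 0 0 0 0;0 0 0 0 0 0;0 0 0 0 0 0;0 0 0 0 0 0" --grip -1 --newtons 25

```text
time_s: 3.95
ee_pos: [0.6563, -0.1167, 0.1012]
eef_rot: [3.14, -0.0, 1.199]
force: [0.7, -0.8, 0.2]
grip_width: 0.0399
```

```bash
python3 - <<'E'
from h import *
go(612.3,100.7,195,1.117)
E
```

```text
t 3.95 pos [ 656.3 -116.7  101.2] rot [ 3.1402e+00 -1.0000e-04  1.1994e+00] F [ 0.7 -0.8  0.2] w 39.9 q [-0.23  0.76  1.31 -0.    1.06 -1.43]
shift [ 186.6 -119.8  -94. ] 241.0 turn [ 0.0014 -0.0002  0.0824]
```

Request:
move_arm --rows "0 0 -30 0 0 0;0 0 -40 0 0 0;20 -13 -24 0 0 0;35 -22 0 0 0 0;40 -26 0 0 0 0;40 -26 0 0 0 0;30 -20 0 0 0 0;10 -6 0 0 0 0;0 0 0 0 0 0;0 0 0 0 0 0"

```text
time_s: 5.2
ee_pos: [0.6132, 0.0913, 0.1978]
eef_rot: [3.141, -0.0, 1.197]
force: [0.0, -0.1, -0.4]
grip_width: 0.0396
```

```bash
python3 - <<'E'
from h import *
go(612.3,100.7,185,1.117)
E
```

```text
t 5.2 pos [613.2  91.3 197.8] rot [ 3.1409e+00 -4.0000e-04  1.1969e+00] F [ 0.  -0.1 -0.4] w 39.6 q [ 0.09  0.55  1.42  0.    1.17 -1.11]
shift [ 8.4 -4.3 12.8] 16.0 turn [ 0.0007 -0.0004  0.0799]
```

Request:
move_arm --rows "8.4 -4.3 5 0.0007 0 0.08;0 0 0 0 0 0;0 0 0 0 0 0"

```text
time_s: 5.58
ee_pos: [0.6131, 0.0974, 0.1928]
eef_rot: [3.141, -0.0, 1.114]
force: [-0.2, 0.2, -0.3]
grip_width: 0.0396
```

```bash
python3 - <<'E'
from h import *
from station import camera
import pickle
go(612.3,100.7,185,1.117)
t=camera("top");s=camera("scene");pickle.dump(t,open("top1.pkl","wb"));pickle.dump(s,open("scene1.pkl","wb"))
crop(t,190,150,90,90,6,"pics/g.png");crop(s,310,230,110,100,6,"pics/i.png")
E
```

```text
t 5.575 pos [613.1  97.4 192.8] rot [ 3.1413e+00 -1.0000e-04  1.1138e+00] F [-0.2  0.2 -0.3] w 39.6 q [ 0.1   0.56  1.42 -0.    1.16 -1.02]
shift [ 2.6 -2.2  7.8] 8.0 turn [ 0.0003 -0.0001 -0.0032]
```

View pics/i.png

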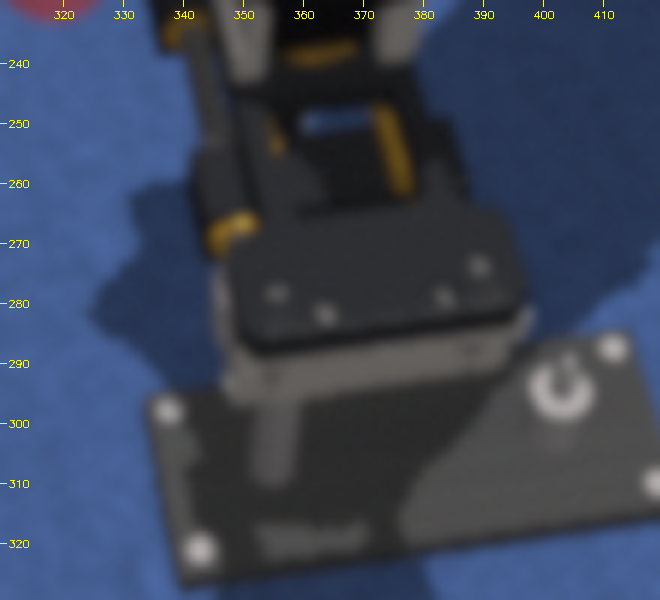

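View pics/g.png

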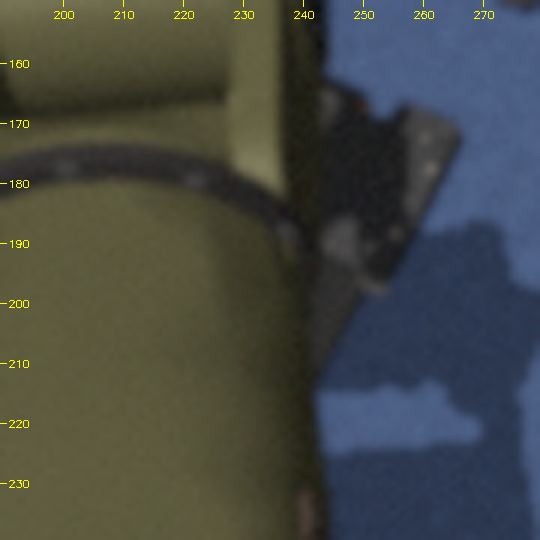

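The hand hides the ring in both views, with the body at scene (380,290), so I'll position by the measured pose. The tapered post tip gives about 6 mm of capture.

Request:
move_arm --rows "2.6 -1.6 6 0 0 -0.003;0 0 0 0 0 0;0 0 6 0 0 0;0 0 0 0 0 0"

```text
time_s: 6.18
ee_pos: [0.6127, 0.1006, 0.1798]
eef_rot: [3.142, 0.0, 1.118]
force: [0.2, 0.5, -0.7]
grip_width: 0.0399
```

```bash
python3 - <<'E'
from h import *
go(612.9,100.4,113.5,1.117)
E
```

```text
t 6.175 pos [612.7 100.6 179.8] rot [3.1415 0.     1.1176] F [ 0.2  0.5 -0.7] w 39.9 q [ 0.1   0.57  1.43 -0.    1.14 -1.01]
shift [-0.   0.3 66.3] 66.0 turn [0.0001 0.     0.0006]
```

Now down over the tip, checking force.

Request:
move_arm --rows "0 0 5 0 0 0;0 0 5 0 0 0;0 0 5 0 0 0;0 0 5 0 0 0;0 0 0 0 0 0"

```text
time_s: 6.8
ee_pos: [0.6126, 0.1005, 0.1581]
eef_rot: [-3.141, 0.0, 1.118]
force: [0.3, 0.0, 0.3]
grip_width: 0.0395
```

```bash
python3 - <<'E'
from h import *
go(612.9,100.4,113.5,1.117)
E
```

```text
t 6.8 pos [612.6 100.5 158.1] rot [-3.1414e+00  2.0000e-04  1.1176e+00] F [0.3 0.  0.3] w 39.5 q [ 0.1   0.6   1.44 -0.    1.1  -1.01]
shift [-0.   0.3 44.6] 45.0 turn [-0.0002  0.0002  0.0006]
```

Request:
move_arm --rows "0 0 8 0 0 0;0 0 8 0 0 0;0 0 8 0 0 0;0 0 8 0 0 0;0 0 4 0 0 0;0 0 0 0 0 0"

```text
time_s: 7.55
ee_pos: [0.6125, 0.1005, 0.1192]
eef_rot: [-3.141, 0.0, 1.118]
force: [0.4, 0.4, -1.0]
grip_width: 0.0397
```

```bash
python3 - <<'E'
from h import *
go(612.9,100.4,113.5,1.117)
E
```

```text
t 7.55 pos [612.5 100.5 119.2] rot [-3.1409e+00  4.0000e-04  1.1177e+00] F [ 0.4  0.4 -1. ] w 39.7 q [ 0.1   0.65  1.46 -0.    1.03 -1.01]
shift [0.  0.4 5.7] 6.0 turn [-0.0007  0.0004  0.0007]
```

Request:
move_arm --rows "0 0 4 0 0 0;0 0 2 0 0 0;0 0 0 0 0 0"

```text
time_s: 7.92
ee_pos: [0.6127, 0.1006, 0.1133]
eef_rot: [3.142, -0.0, 1.118]
force: [0.2, 0.0, -1.5]
grip_width: 0.0398
```

```bash
python3 - <<'E'
from h import *
go(612.9,100.4,113.5,1.117)
E
```

```text
t 7.925 pos [612.7 100.6 113.3] rot [ 3.1415 -0.      1.1177] F [ 0.2  0.  -1.5] w 39.8 q [ 0.1   0.66  1.46 -0.    1.02 -1.01]
shift [-0.1  0.2 -0.2] 0.0 turn [ 0.0001 -0.      0.0007]
```

Request:
move_arm --rows "0 0 0 0 0 0;0 0 0 0 0 0;0 0 0 0 0 0;0 0 -30 0 0 0;0 0 -40 0 0 0;0 0 -30 0 0 0;0 0 0 0 0 0" --grip 0.3

```text
time_s: 8.8
ee_pos: [0.6127, 0.1006, 0.2165]
eef_rot: [3.141, -0.0, 1.118]
force: [0.4, -0.7, -0.3]
grip_width: 0.061
```

```bash
python3 - <<'E'
from h import *
go(529.3,-293.1,200,1.871)
E
```

```text
t 8.8 pos [612.7 100.6 216.5] rot [ 3.1412e+00 -2.0000e-04  1.1177e+00] F [ 0.4 -0.7 -0.3] w 61.0 q [ 0.1   0.53  1.4  -0.    1.21 -1.01]
shift [-390.5   97.3   16.4] 403.0 turn [ 4.000e-04 -1.000e-04 -7.533e-01]
```

Request:
move_arm --rows "-30 8 0 0 0 0;-48 12 0 0 0 0;-48 12 0 0 0 0;-48 12 0 0 0 0;-48 12 0 0 0 0;-48 12 0 0 0 0;-48 12 0 0 0 0;-40 10 0 0 0 0;-20 4 0 0 0 0;0 0 0 0 0 0;0 0 0 0 0 -0.15;0 0 0 0 0 -0.15;0 0 0 0 0 -0.15;0 0 0 0 0 -0.15;0 0 0 0 0 -0.12;0 0 0 0 0 0" --grip -0.06

```text
time_s: 10.8
ee_pos: [0.5292, -0.2802, 0.2006]
eef_rot: [-3.129, -0.012, 1.87]
force: [-0.7, -0.4, 0.1]
grip_width: 0.0442
```

```bash
python3 - <<'E'
from h import *
from station import camera
import pickle
go(529.3,-293.1,200,1.871)
t=camera("top");s=camera("scene");pickle.dump(t,open("top2.pkl","wb"));pickle.dump(s,open("scene2.pkl","wb"))
crop(t,190,150,110,90,6,"pics/j.png");crop(s,310,240,120,90,6,"pics/k.png")
E
```

```text
t 10.8 pos [ 529.2 -280.2  200.6] rot [-3.129  -0.0121  1.8696] F [-0.7 -0.4  0.1] w 44.2 q [-0.55  0.51  1.47 -0.    1.17 -2.42]
shift [-12.3  -3.7   0.5] 13.0 turn [-0.0125 -0.0121 -0.0014]
```

View pics/j.png

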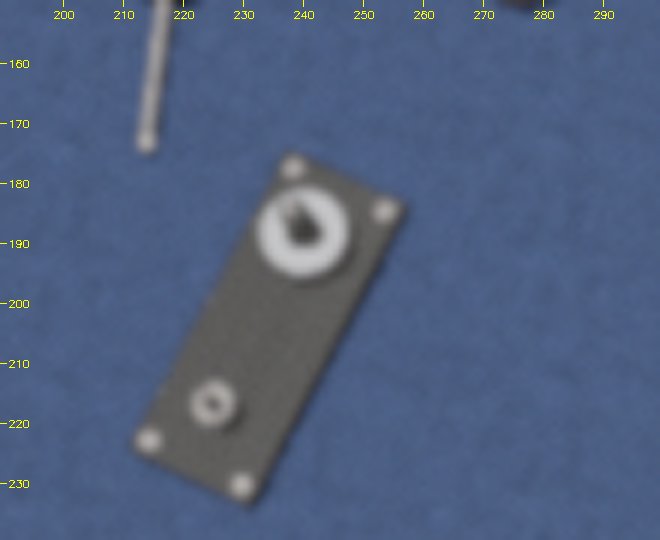

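View pics/k.png

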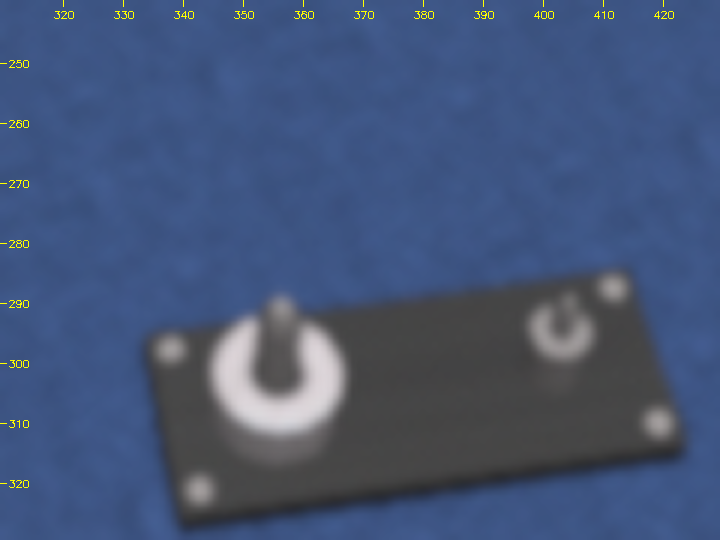

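The spacer is home on the post: ring at top (240,188) and scene (355,302), with the stand undisturbed. Next, the lamp arm.

Request:
move_arm --rows "-12.3 -3.7 15 -0.0125 -0.0121 0;0 0 0 0 0 0;0 0 15 0 0 0;0 0 15 0 0 0;0 0 10 0 0 0;0 0 0 0 0 0;0 0 0 0 0 0"

```text
time_s: 11.78
ee_pos: [0.5297, -0.2915, 0.1431]
eef_rot: [-3.141, -0.0, 1.862]
force: [-0.3, 0.2, -0.1]
grip_width: 0.0443
```

```bash
python3 - <<'E'
from h import *
go(529.3,-293.1,109.5,1.871)
t=load("top0")
for p in [(377.8,213.3),(384.8,209.8),(389,220.8),(382,224)]: print(ray(t,*p,.036))
from station import camera
s=camera("scene");crop(s,240,100,110,110,6,"pics/l.png")
E
```

```text
t 11.775 pos [ 529.7 -291.5  143.1] rot [-3.1415e+00 -4.0000e-04  1.8620e+00] F [-0.3  0.2 -0.1] w 44.3 q [-0.56  0.59  1.5   0.    1.05 -2.43]
shift [-1.5 -0.8 33.6] 34.0 turn [-0.0001 -0.0004 -0.009 ]
[ 0.53579622 -0.27836782  0.036     ]
[ 0.54535112 -0.29804145  0.036     ]
[ 0.51469837 -0.30823406  0.036     ]
[ 0.50607658 -0.28867718  0.036     ]
```

View pics/l.png

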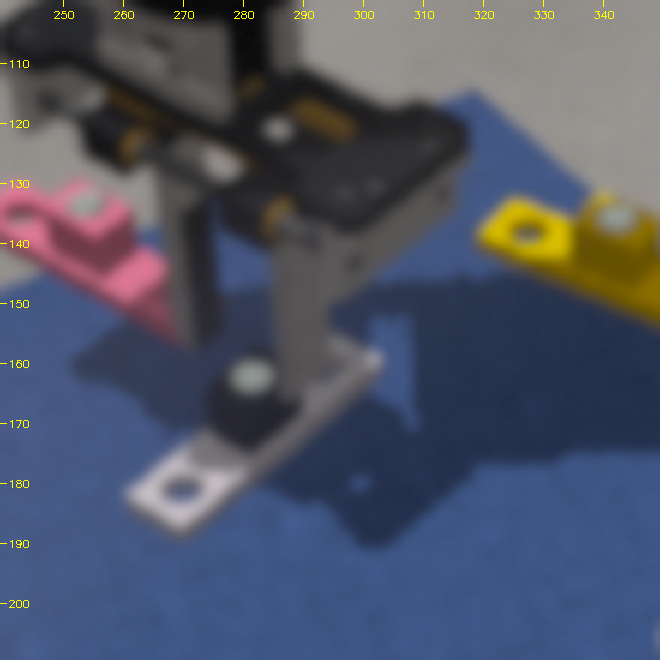

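The fingers straddle the lamp block at scene (250,165) and stay clear of the pink arm. Descending.

Request:
move_arm --rows "-1.5 -0.8 10 0 0 -0.009;0 0 12 0 0 0;0 0 7 0 0 0;0 0 0 0 0 0"

```text
time_s: 12.32
ee_pos: [0.5292, -0.2933, 0.1121]
eef_rot: [-3.142, -0.0, 1.872]
force: [-0.2, -0.1, -0.5]
grip_width: 0.0441
```

```bash
python3 - <<'E'
from h import *
go(529.3,-293.1,109.5,1.871)
E
```

```text
t 12.325 pos [ 529.2 -293.3  112.1] rot [-3.1416e+00 -2.0000e-04  1.8715e+00] F [-0.2 -0.1 -0.5] w 44.1 q [-0.57  0.63  1.51  0.    1.   -2.44]
shift [0.1 0.1 2.6] 3.0 turn [-0.     -0.0002  0.0005]
```

Close with 40 N after a small last step down.

Request:
move_arm --rows "0 0 2 0 0 0;0 0 0 0 0 0"

```text
time_s: 12.58
ee_pos: [0.5294, -0.2934, 0.1103]
eef_rot: [3.141, 0.0, 1.872]
force: [-0.2, 0.3, 0.5]
grip_width: 0.0443
```

Request:
move_arm --rows "0 0 0 0 0 0;0 0 0 0 0 0;0 0 0 0 0 0;0 0 0 0 0 0" --grip -1 --newtons 40

```text
time_s: 13.08
ee_pos: [0.5295, -0.2934, 0.1108]
eef_rot: [3.141, 0.001, 1.872]
force: [0.4, -0.3, -1.5]
grip_width: 0.0237
```

```bash
python3 - <<'E'
from h import *
go(529.3,-293.1,109.5,1.871)
from station import camera
s=camera("scene");crop(s,240,100,110,110,6,"pics/m.png")
E
```

```text
t 13.075 pos [ 529.5 -293.4  110.8] rot [3.1408e+00 8.0000e-04 1.8716e+00] F [ 0.4 -0.3 -1.5] w 23.7 q [-0.57  0.63  1.51  0.    0.99 -2.44]
shift [ 0.4 -0.1  1.3] 1.0 turn [0.0008 0.0008 0.0006]
```

View pics/m.png

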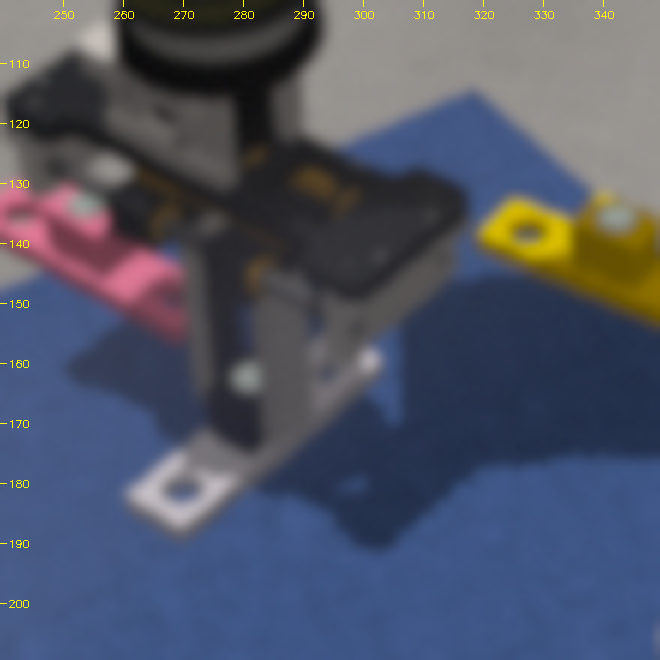

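The gripper holds the block at 23.7 mm and the plate hasn't shifted (bore still at scene (270,181)). Lifting.

Request:
move_arm --rows "0 0 -10 0 0 0;0 0 -20 0 0 0;0 0 -25 0 0 0;0 0 -25 0 0 0;0 0 -20 0 0 0;0 0 0 0 0 0;0 0 0 0 0 0.1;0 0 0 0 0 0.15;0 0 0 0 0 0.15;0 0 0 0 0 0.15;0 0 0 0 0 0.12;0 0 0 0 0 0.06;0 0 0 0 0 0;0 0 0 0 0 0"

```text
time_s: 14.88
ee_pos: [0.5273, -0.2921, 0.2097]
eef_rot: [-3.134, -0.001, 1.12]
force: [0.8, -0.3, -2.1]
grip_width: 0.0238
```

```bash
python3 - <<'E'
from h import *
go(571.9,120.4,210,1.1167)
from station import camera
s=camera("scene");crop(s,240,60,130,120,6,"pics/n.png")
E
```

```text
t 14.875 pos [ 527.3 -292.1  209.7] rot [-3.1338e+00 -1.1000e-03  1.1195e+00] F [ 0.8 -0.3 -2.1] w 23.8 q [-0.57  0.51  1.46  0.    1.19 -1.69]
shift [ 390.6 -139.8    1.2] 415.0 turn [-0.0078 -0.0011  0.0028]
```

View pics/n.png

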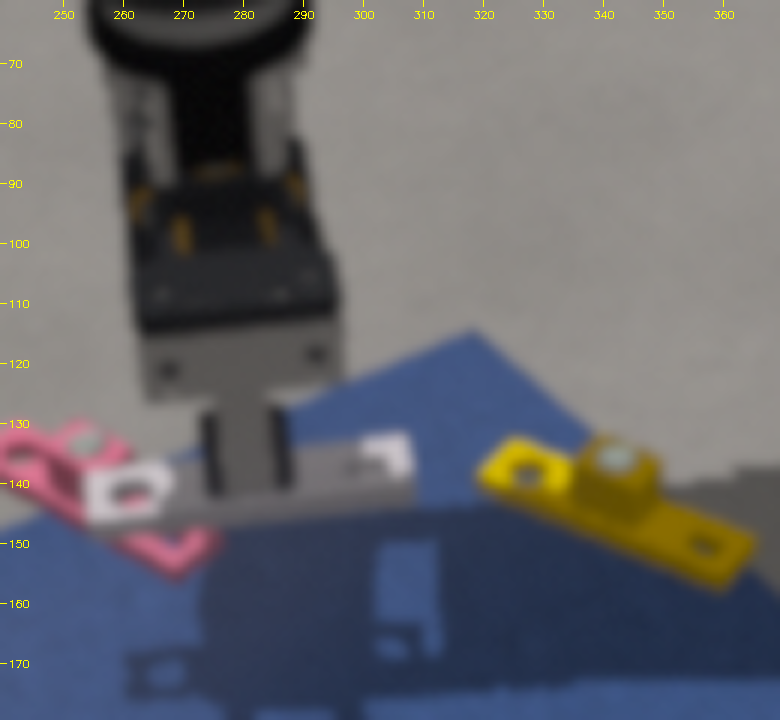

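Request:
move_arm --rows "25 -9 0 0 0 0;45 -16 0 0 0 0;45 -16 0 0 0 0;45 -16 0 0 0 0;45 -16 0 0 0 0;45 -16 0 0 0 0;45 -16 0 0 0 0;40 -14 0 0 0 0;28 -10 0 0 0 0;14 -5 0 0 0 0;0 0 0 0 0 0;0 0 0 0 0 0"

```text
time_s: 16.42
ee_pos: [0.5704, 0.1166, 0.2104]
eef_rot: [-3.135, -0.001, 1.128]
force: [-0.5, 0.4, -0.9]
grip_width: 0.0235
```

```bash
python3 - <<'E'
from h import *
go(571.9,120.4,195,1.1167)
E
```

```text
t 16.425 pos [570.4 116.6 210.4] rot [-3.1346e+00 -1.0000e-03  1.1276e+00] F [-0.5  0.4 -0.9] w 23.5 q [ 0.14  0.46  1.52  0.01  1.16 -0.99]
shift [ 4.1 -0.2 15.4] 16.0 turn [-0.007  -0.001   0.0109]
```

Request:
move_arm --rows "4.1 -0.2 8 -0.007 -0.001 0.011;0 0 0 0 0 0;0 0 0 0 0 0"

```text
time_s: 16.8
ee_pos: [0.5721, 0.1186, 0.2016]
eef_rot: [3.141, 0.0, 1.113]
force: [-0.2, -0.1, -2.3]
grip_width: 0.0238
```

```bash
python3 - <<'E'
from h import *
go(571.9,120.4,195,1.1167)
from station import camera,sensors
s=camera("scene");pickle.dump(s,open("scene3.pkl","wb"));crop(s,310,200,130,120,6,"pics/o.png")
o=sensors.get_obs();Q=R.from_euler('xyz',o["eef_rot"]);z=110.8-10
for n,a in(("bore",45),("slot",-45)):
    print(n,proj(s,o["ee_pos"]+Q.apply(np.array([0,a,z])/1000)),proj(s,o["ee_pos"]+Q.apply(np.array([0,a,z+10])/1000)))
for n,a in(("end+",62),("end-",-62)):
  for b in(15,-15): print(n,proj(s,o["ee_pos"]+Q.apply(np.array([b,a,z])/1000)))
E
```

```text
t 16.8 pos [572.1 118.6 201.6] rot [3.1413e+00 4.0000e-04 1.1134e+00] F [-0.2 -0.1 -2.3] w 23.8 q [ 0.14  0.47  1.53 -0.    1.14 -0.97]
shift [ 1.5 -1.   6.6] 7.0 turn [ 0.0003  0.0004 -0.0033]
bore [[356.77985905 281.13965404]] [[356.45509062 284.23730724]]
slot [[407.60932474 274.25281685]] [[406.80367133 277.38005506]]
end+ [[348.74590073 290.09462304]]
end+ [[345.38491887 275.02783595]]
end- [[419.7000559 280.3522094]]
end- [[414.52211507 265.78264171]]
```

View pics/o.png

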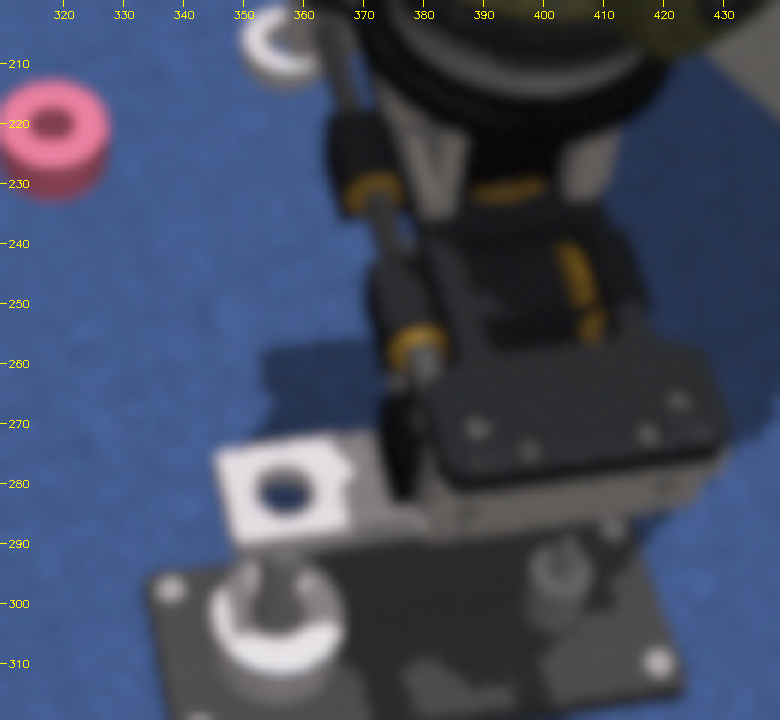

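The bore sits at scene (357,281), where the model puts it (356.8,281.1), so the arm is level and true in the grip. Fine alignment, then down.

Request:
move_arm --rows "1.5 -1 4 0 0 -0.003;0 0 0 0 0 0;0 0 4 0 0 0;0 0 0 0 0 0"

```text
time_s: 17.35
ee_pos: [0.5718, 0.1205, 0.1931]
eef_rot: [3.141, 0.0, 1.117]
force: [0.0, -0.6, -1.5]
grip_width: 0.0236
```

```bash
python3 - <<'E'
from h import *
go(571.9,120.4,144.8,1.1167)
E
```

```text
t 17.35 pos [571.8 120.5 193.1] rot [3.1414e+00 4.0000e-04 1.1168e+00] F [ 0.  -0.6 -1.5] w 23.6 q [ 0.15  0.48  1.53 -0.    1.12 -0.97]
shift [-0.   0.1 48.3] 48.0 turn [0.0002 0.0004 0.0001]
```

Request:
move_arm --rows "0 0 5 0 0 0;0 0 5 0 0 0;0 0 5 0 0 0;0 0 5 0 0 0;0 0 5 0 0 0;0 0 0 0 0 0"

```text
time_s: 18.1
ee_pos: [0.5717, 0.1204, 0.1659]
eef_rot: [-3.141, 0.001, 1.117]
force: [0.2, -0.5, -1.4]
grip_width: 0.0234
```

```bash
python3 - <<'E'
from h import *
go(571.9,120.4,144.8,1.1167)
E
```

```text
t 18.1 pos [571.7 120.4 165.9] rot [-3.1413e+00  8.0000e-04  1.1167e+00] F [ 0.2 -0.5 -1.4] w 23.4 q [ 0.15  0.52  1.55 -0.    1.07 -0.97]
shift [ 0.1  0.2 21.1] 21.0 turn [-0.0002  0.0008  0.    ]
```

The bore is over the post with no contact force. Continuing over the pin.

Request:
move_arm --rows "0 0 4 0 0 0;0 0 4 0 0 0;0 0 4 0 0 0;0 0 3 0 0 0;0 0 0 0 0 0"

```text
time_s: 18.73
ee_pos: [0.5718, 0.1205, 0.1501]
eef_rot: [-3.142, 0.001, 1.117]
force: [-0.0, 0.0, -1.1]
grip_width: 0.0233
```

```bash
python3 - <<'E'
from h import *
go(571.9,120.4,144.8,1.1167)
E
```

```text
t 18.725 pos [571.8 120.5 150.1] rot [-3.1416e+00  6.0000e-04  1.1168e+00] F [-0.   0.  -1.1] w 23.3 q [ 0.15  0.54  1.56 -0.    1.04 -0.97]
shift [0.  0.1 5.3] 5.0 turn [-0.      0.0006  0.0001]
```

Request:
move_arm --rows "0 0 3 0 0 0;0 0 1.5 0 0 0;0 0 0 0 0 0;0 0 0 0 0 0"

```text
time_s: 19.23
ee_pos: [0.5719, 0.1205, 0.1455]
eef_rot: [3.141, 0.0, 1.117]
force: [-0.3, -0.4, -1.8]
grip_width: 0.0238
```

Request:
move_arm --rows "0 0 0.7 0 0 0;0 0 0.7 0 0 0;0 0 0 0 0 0"

```text
time_s: 19.6
ee_pos: [0.572, 0.1205, 0.1448]
eef_rot: [3.141, 0.0, 1.117]
force: [0.6, 0.3, -2.2]
grip_width: 0.0239
```

```bash
python3 - <<'E'
from h import *
go(571.9,120.4,144.8,1.1167)
from station import camera
s=camera("scene");crop(s,310,200,130,120,6,"pics/p.png")
E
```

```text
t 19.6 pos [572.  120.5 144.8] rot [3.1408e+00 1.0000e-04 1.1168e+00] F [ 0.6  0.3 -2.2] w 23.9 q [ 0.15  0.55  1.56 -0.    1.03 -0.97]
shift [-0.1 -0.   0. ] 0.0 turn [0.0008 0.0001 0.0001]
```

View pics/p.png

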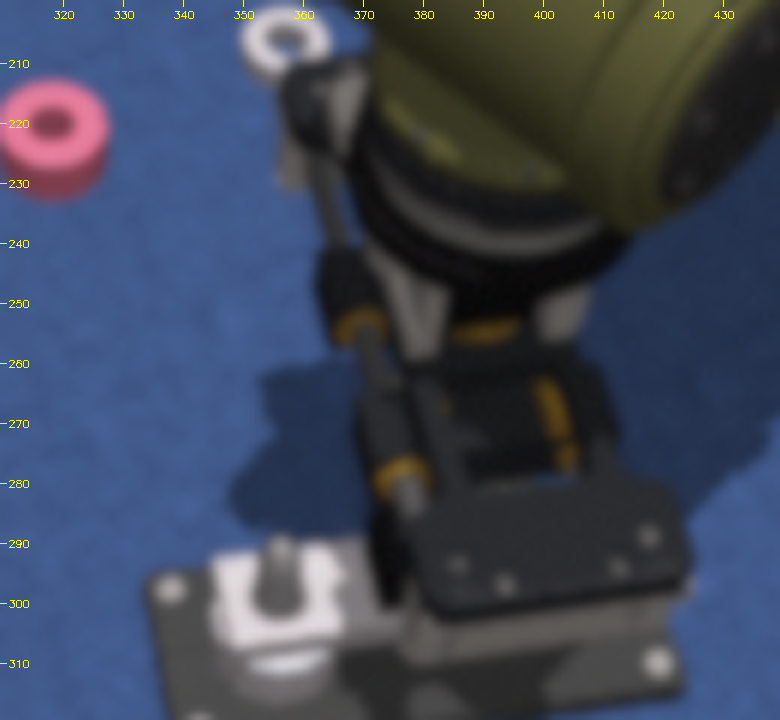

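The post shows through the bore at scene (356,290). The force still reads the arm's weight, so I'm not sure it's touching. I'll inch down until it's carried.

Request:
move_arm --rows "0 0 1 0 0 0;0 0 0 0 0 0"

```text
time_s: 19.9
ee_pos: [0.5721, 0.1205, 0.1448]
eef_rot: [3.14, -0.0, 1.117]
force: [0.2, -0.1, -2.4]
grip_width: 0.0237
```

Request:
move_arm --rows "0 0 1 0 0 0;0 0 0 0 0 0"

```text
time_s: 20.15
ee_pos: [0.5722, 0.1206, 0.1448]
eef_rot: [3.14, -0.0, 1.117]
force: [0.2, -0.3, -0.7]
grip_width: 0.0239
```

The height stays at 144.8 mm, exactly the home value, even when commanded lower, so it's seated. Releasing.

Request:
move_arm --rows "0 0 0 0 0 0;0 0 0 0 0 0;0 0 0 0 0 0;0 0 -15 0 0 0;0 0 -40 0 0 0;0 0 -40 0 0 0;0 0 0 0 0 0" --grip 0.0

```text
time_s: 21.02
ee_pos: [0.5722, 0.1206, 0.2453]
eef_rot: [3.139, -0.001, 1.117]
force: [-0.3, -0.0, 0.3]
grip_width: 0.0472
```

```bash
python3 - <<'E'
from h import *
go(453.8,-93.7,200,1.1167)
E
```

```text
t 21.025 pos [572.2 120.6 245.3] rot [ 3.1386e+00 -1.4000e-03  1.1169e+00] F [-0.3 -0.   0.3] w 47.2 q [ 0.15  0.43  1.49 -0.    1.23 -0.97]
shift [-244.6  -12.6   44.9] 249.0 turn [ 0.003  -0.0014  0.0002]
```

Request:
move_arm --rows "-30 -2 0 0 0 0;-45 -2 5 0 0 0;-45 -2 10 0 0 0;-45 -2 10 0 0 0;-40 -2 10 0 0 0;-25 -1 5 0 0 0;-12 -1 3 0 0 0;0 0 0 0 0 0;0 0 0 0 0 0" --grip 0.2

```text
time_s: 22.15
ee_pos: [0.4508, -0.0965, 0.1999]
eef_rot: [3.14, -0.001, 1.118]
force: [0.6, 0.8, 0.3]
grip_width: 0.0562
```

```bash
python3 - <<'E'
from h import *
from station import camera
go(453.8,-93.7,101,1.1167)
t=camera("top");s=camera("scene");pickle.dump(t,open("top4.pkl","wb"));pickle.dump(s,open("scene4.pkl","wb"))
crop(t,190,150,110,90,6,"pics/q.png");crop(s,300,180,130,140,5,"pics/r.png")
E
```

```text
t 22.15 pos [450.8 -96.5 199.9] rot [ 3.1399e+00 -1.5000e-03  1.1181e+00] F [0.6 0.8 0.3] w 56.2 q [-0.29  0.22  1.88  0.    1.04 -1.41]
shift [ 3.6  1.3 98.9] 99.0 turn [ 0.0017 -0.0015  0.0014]
```

View pics/q.png

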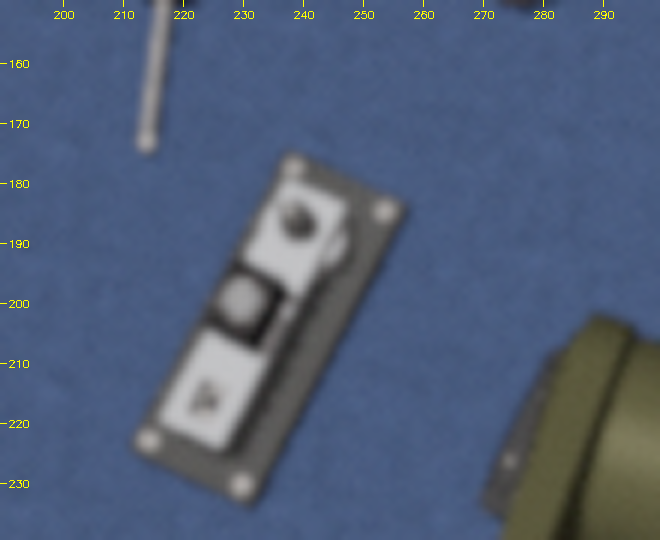

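View pics/r.png

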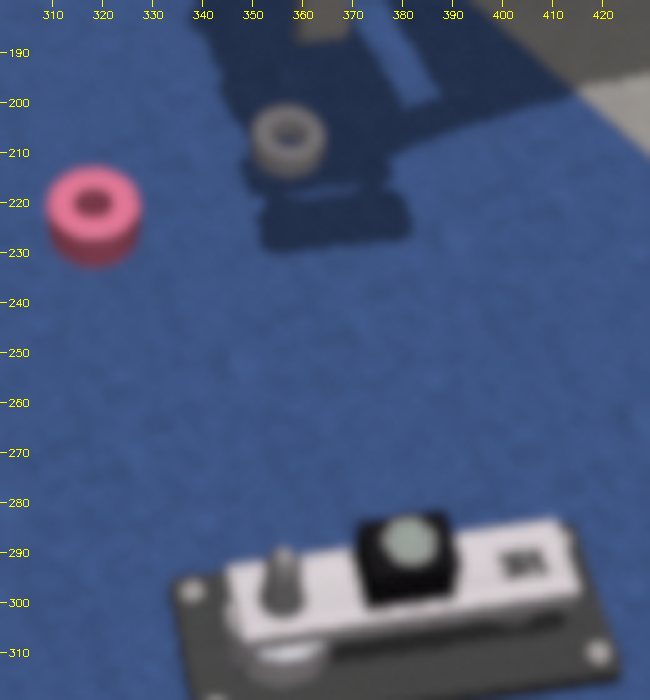

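The arm lies level and home, with the post through the bore and the pin in the slot at scene (404,292). Now the collar.

Request:
move_arm --rows "3.6 1.3 15 0 -0.0015 0;0 0 20 0 0 0;0 0 20 0 0 0;0 0 15 0 0 0;0 0 5 0 0 0;0 0 0 0 0 0;0 0 0 0 0 0"

```text
time_s: 23.12
ee_pos: [0.4547, -0.0908, 0.1192]
eef_rot: [3.141, 0.0, 1.122]
force: [0.2, 0.1, -0.4]
grip_width: 0.0566
```

```bash
python3 - <<'E'
from h import *
go(453.8,-93.7,101,1.1167)
E
```

```text
t 23.125 pos [454.7 -90.8 119.2] rot [3.1411e+00 4.0000e-04 1.1220e+00] F [ 0.2  0.1 -0.4] w 56.6 q [-0.28  0.37  1.92 -0.    0.85 -1.4 ]
shift [-3.   0.4 18.2] 18.0 turn [0.0005 0.0004 0.0053]
```

Request:
move_arm --rows "-3 0.4 4 0 0 0.005;0 0 0 0 0 0;0 0 7 0 0 0;0 0 6 0 0 0;0 0 0 0 0 0"

```text
time_s: 23.75
ee_pos: [0.454, -0.094, 0.1017]
eef_rot: [3.14, 0.0, 1.117]
force: [0.5, 0.2, 0.4]
grip_width: 0.0564
```

```bash
python3 - <<'E'
from h import *
go(453.8,-93.7,101,1.1167)
from station import camera
s=camera("scene");crop(s,310,150,90,90,7,"pics/s.png")
E
```

```text
t 23.75 pos [454.  -94.  101.7] rot [3.1396e+00 1.0000e-04 1.1165e+00] F [0.5 0.2 0.4] w 56.4 q [-0.28  0.4   1.93 -0.    0.81 -1.4 ]
shift [ 0.2 -0.3  0.7] 1.0 turn [ 0.002   0.0001 -0.0002]
```

View pics/s.png

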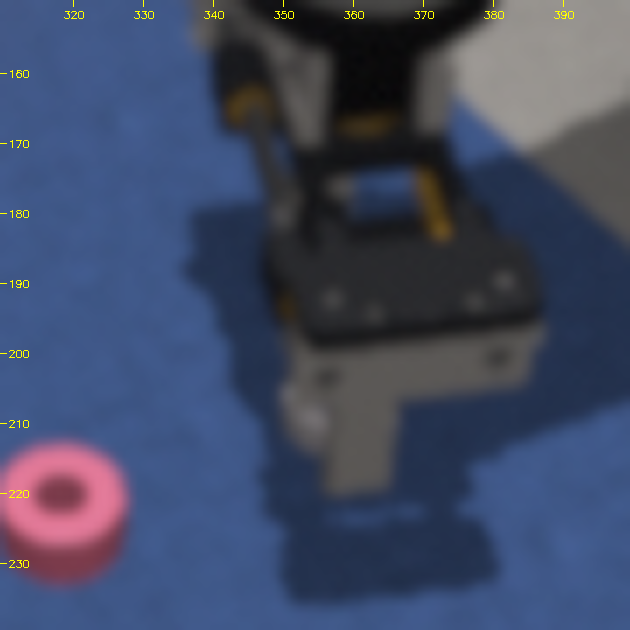

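The fingers straddle the collar at scene (353,208). Closing.

Request:
move_arm --rows "0 0 0 0 0 0;0 0 0 0 0 0;0 0 0 0 0 0;0 0 0 0 0 0;0 0 0 0 0 0" --grip -1 --newtons 25

```text
time_s: 24.42
ee_pos: [0.4542, -0.094, 0.1022]
eef_rot: [3.139, -0.0, 1.117]
force: [-0.5, 0.0, 0.4]
grip_width: 0.0316
```

```bash
python3 - <<'E'
from h import *
go(612.3,100.7,215,1.1167)
E
```

```text
t 24.425 pos [454.2 -94.  102.2] rot [ 3.1388 -0.      1.1166] F [-0.5  0.   0.4] w 31.6 q [-0.28  0.4   1.93 -0.    0.81 -1.4 ]
shift [ 244.3   57.  -112.6] 275.0 turn [ 0.0028 -0.     -0.0001]
```

Request:
move_arm --rows "0 0 -20 0.0028 0 0;0 0 -40 0 0 0;0 0 -40 0 0 0;20 5 -13 0 0 0;40 9 0 0 0 0;45 10 0 0 0 0;45 10 0 0 0 0;42 10 0 0 0 0;30 8 0 0 0 0;16 4 0 0 0 0;0 0 0 0 0 0;0 0 0 0 0 0"

```text
time_s: 25.92
ee_pos: [0.6127, 0.1009, 0.2183]
eef_rot: [-3.141, 0.001, 1.115]
force: [-0.1, 0.1, -0.2]
grip_width: 0.0313
```

```bash
python3 - <<'E'
from h import *
go(612.6,100.6,190,1.1167)
E
```

```text
t 25.925 pos [612.7 100.9 218.3] rot [-3.1405e+00  5.0000e-04  1.1151e+00] F [-0.1  0.1 -0.2] w 31.3 q [ 0.1   0.53  1.4   0.    1.21 -1.01]
shift [-0.3  0.1 28.3] 28.0 turn [-0.0011  0.0005 -0.0016]
```

Request:
move_arm --rows "-0.3 0 12 -0.001 0 -0.0016;0 0 12 0 0 0;0 0 6 0 0 0;0 0 0 0 0 0;0 0 0 0 0 0"

```text
time_s: 26.55
ee_pos: [0.6117, 0.099, 0.1859]
eef_rot: [-3.141, 0.001, 1.115]
force: [-0.5, -0.6, -0.0]
grip_width: 0.0315
```

```bash
python3 - <<'E'
from h import *
go(612.6,100.6,146.2,1.1167)
E
```

```text
t 26.55 pos [611.7  99.  185.9] rot [-3.1408e+00  1.1000e-03  1.1150e+00] F [-0.5 -0.6 -0. ] w 31.5 q [ 0.1   0.56  1.43 -0.    1.15 -1.01]
shift [ 1.9  0.2 39.7] 40.0 turn [-0.0008  0.0011 -0.0017]
```

Request:
move_arm --rows "1.9 0.2 3 -0.001 0.001 -0.0017;0 0 0 0 0 0;0 0 4 0 0 0;0 0 5 0 0 0;0 0 5 0 0 0;0 0 0 0 0 0"

```text
time_s: 27.3
ee_pos: [0.6129, 0.1008, 0.1681]
eef_rot: [3.141, -0.0, 1.117]
force: [0.2, 0.1, -0.6]
grip_width: 0.0315
```

```bash
python3 - <<'E'
from h import *
go(612.6,100.6,146.2,1.1167)
E
```

```text
t 27.3 pos [612.9 100.8 168.1] rot [ 3.1407e+00 -3.0000e-04  1.1169e+00] F [ 0.2  0.1 -0.6] w 31.5 q [ 0.1   0.59  1.44 -0.    1.12 -1.01]
shift [-0.3 -0.2 21.9] 22.0 turn [ 0.0009 -0.0003  0.0002]
```

The collar is 6 mm down over the taper with no force on it. Continuing gently.

Request:
move_arm --rows "-0.3 -0.2 5 0 0 0;0 0 5 0 0 0;0 0 5 0 0 0;0 0 3 0 0 0;0 0 0 0 0 0"

```text
time_s: 27.92
ee_pos: [0.6126, 0.1006, 0.1487]
eef_rot: [3.141, -0.0, 1.117]
force: [0.5, 0.7, -0.4]
grip_width: 0.0316
```

```bash
python3 - <<'E'
from h import *
go(612.6,100.6,146.2,1.1167)
E
```

```text
t 27.925 pos [612.6 100.6 148.7] rot [ 3.1408e+00 -2.0000e-04  1.1169e+00] F [ 0.5  0.7 -0.4] w 31.6 q [ 0.1   0.61  1.45 -0.    1.08 -1.01]
shift [0.  0.  2.5] 2.0 turn [ 0.0007 -0.0002  0.0002]
```

Request:
move_arm --rows "0 0 1.5 0 0 0;0 0 1 0 0 0;0 0 0 0 0 0"

```text
time_s: 28.3
ee_pos: [0.6127, 0.1006, 0.1463]
eef_rot: [3.14, -0.001, 1.117]
force: [-0.4, 0.1, -0.3]
grip_width: 0.0313
```

Request:
move_arm --rows "0 0 1 0 0 0;0 0 0 0 0 0"

```text
time_s: 28.55
ee_pos: [0.6129, 0.1007, 0.1463]
eef_rot: [3.14, -0.001, 1.117]
force: [0.6, -0.5, -0.7]
grip_width: 0.0316
```

Seated at 146.3 mm (146.2 expected), and it goes no lower. Release and clear away.

Request:
move_arm --rows "0 0 0 0 0 0;0 0 0 0 0 0;0 0 0 0 0 0;0 0 -15 0 0 0;0 0 -40 0 0 0;0 0 -40 0 0 0;-40 0 -10 0 0 0;-50 0 0 0 0 0;-50 0 0 0 0 0;-50 0 0 0 0 0;-30 0 0 0 0 0;0 0 0 0 0 0;0 0 0 0 0 0" --grip 0.1

```text
time_s: 30.18
ee_pos: [0.5138, -0.1019, 0.2644]
eef_rot: [3.129, -0.004, 1.118]
force: [-1.0, -0.1, -0.3]
grip_width: 0.0517
```

```bash
python3 - <<'E'
from h import *
from station import camera
go(453.8,-93.7,101,1.1167)
t=camera("top");s=camera("scene");pickle.dump(t,open("top5.pkl","wb"));pickle.dump(s,open("scene5.pkl","wb"))
crop(t,190,120,130,120,6,"pics/u.png");crop(s,240,250,190,140,4,"pics/v.png")
E
```

```text
t 30.175 pos [ 513.8 -101.9  264.4] rot [ 3.1294 -0.0039  1.118 ] F [-1.  -0.1 -0.3] w 51.7 q [-0.27  0.27  1.65  0.    1.21 -1.38]
shift [-19.5 -59.6 162.6] 174.0 turn [ 0.0121 -0.0039  0.0013]
```

View pics/u.png

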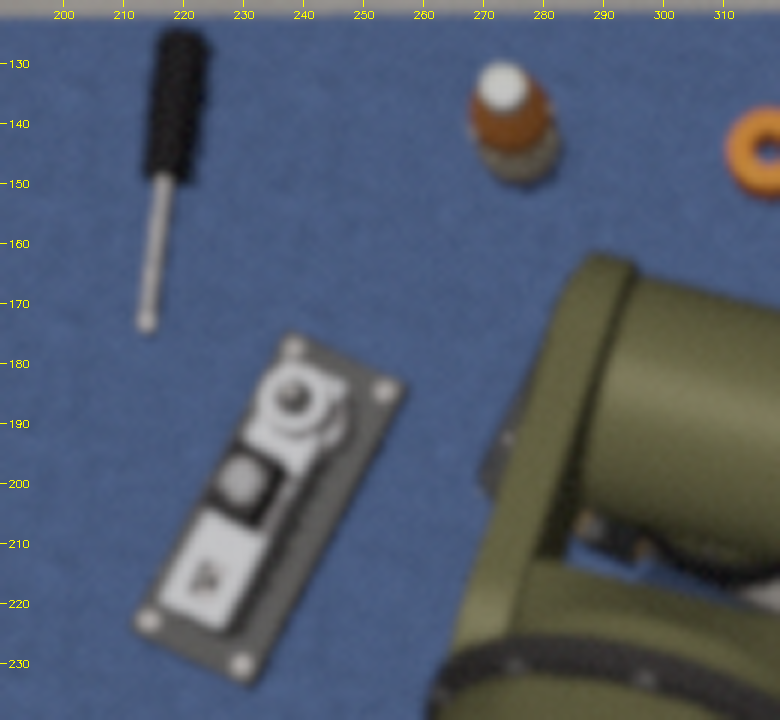

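View pics/v.png

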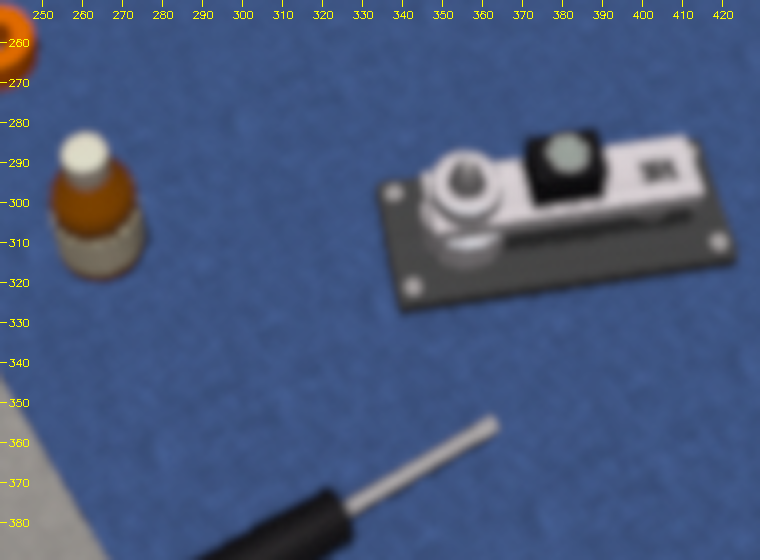

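Everything is assembled: collar at scene (356,296), arm flat, bottle and driver where they were. I'll compare with the home model once more, then hand in.

```bash
python3 - <<'E'
from h import *
from station import ctrl
s=load("scene5");t=load("top5");a=np.radians(153.98);X=np.array([np.cos(a),np.sin(a),0]);Y=np.array([-X[1],X[0],0]);C=np.array([.5719,.1204,0])
for n,x,y,z in[("corner",-62,15,44),("corner",62,15,44),("corner",62,-15,44),("collar top",-45,0,58),("slot top",45,0,44)]:
    P=C+X*x/1e3+Y*y/1e3+[0,0,z/1e3];print(n,proj(s,P).round(1),proj(t,P).round(1))
d=cv2.absdiff(load("scene0")["color"],s["color"]).max(2)
print("dish diff",d[200:240,190:240].max(),"bottle",d[280:320,250:278].max(),"driver",d[352:400,285:366].max())
E
```

```text
corner [[344.9 292.8]] [[247.2 183.6]]
corner [[410.5 283.5]] [[226.1 223.9]]
corner [[415.4 297.8]] [[216.3 219.2]]
collar top [[356.2 294.8]] [[238.6 185.5]]
slot top [[404.  291.9]] [[224.1 215.9]]
dish diff 15 bottle 15 driver 12
```

The corners match the picture (scene (345,293), (411,283) and (415,298)), and the bystanders haven't moved.

```bash
python3 -c "
from station import ctrl
print(ctrl.hand_in())"
```

```text
the job is handed in; nothing more can be done
None
```

The microscope lamp arm is back on its stand and the job is handed in at about 30 s of the 72 s allowed. The spacer went down to the base first, then the arm over post and pin, then the collar onto the arm.

- **Seating:** The lamp arm and the collar stopped within 0.1 mm of their calculated home heights and would not go lower when pushed. The spacer reached its home height within 0.1 mm, and the pictures show it on the base.
- **Final pictures:** The arm's corners, the slot and the collar lie within about 1–2 pixels of a level, fully home assembly. Post and pin show through the bore and slot.
- **Bystanders:** The bottle, dish and screwdriver show no change between the first and last scene pictures.
- **Forces:** Every force reading was about 2.5 N or less. These were taken at the end of each move, not continuously.
- **Inconclusive check:** Contact forces at seating were within sensor noise, so I relied on height and the pictures instead.
- **Not seen directly:** The gripper hid both rings while they were going over the post tip, so I placed them by measured position and looked afterwards.

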